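Gauge the coupling block of a washer rack

ROBOT

A 6-joint arm with a two-finger parallel gripper is mounted at the origin on the work surface. World frame = base frame: x ahead of the robot, y to its left, z up, the work surface at z = 0. Lengths are in mm, angles in rad, forces in N, time in s.
With the tool pointing down it reaches from about 275 to 1000 mm from the base axis. Payload 8.4 kg.
Tool frame: the origin (TCP) lies at the very end of the fingers, on their centre line; the grasp point (between the pads) lies 19 mm behind it; z points along the fingers, y is the direction in which the jaws open and shut (so a half turn about z gives the same grasp; the last joint's range is limited). The gripper opens to 85 mm and grips with 20 to 120 N. Pads are 22 mm wide; open, the fingers measure 114 mm over their backs; the gripper's body (76 mm by 85 mm) begins 54 mm behind the grasp point. The pads swing forward as they close: fully open they stand 13 mm farther back than shut.
Start: joints at [1.211, 0.353, 1.633, -0, 1.155, -0.002], TCP at [218.883, 585.421, 231.281] pointing down, gripper open.
Joint ranges: [-2.63, 2.63], [-0.92, 2.1], [0.06, 2.66], [-1.3, 4.44], [0, 2.69], [-3.02, 3.02]. Speed limits (rad/s): [2.22, 2.22, 2.79, 3.14, 3.14, 3.14].

INTERFACE

Orientations are given as [roll, pitch, yaw] about the fixed x, y, z axes, in that order (R = Rz(yaw) Ry(pitch) Rx(roll)).
In Python, from rig import sense, grab_frame, get_calibration, sign_off, boxes_of, trace gives the robot as it stands.
- The arm moves only by the tool servo_tool, never from a script. Its argument "rows" is a list of rows, each a list of 3 entries, a list of its own where there are three numbers: the finger opening in mm, from 0 to 85.4, then the shift along the tool's x, y, z in mm, then the turn, a rotation vector about the tool's x, y, z in degrees. A call has 1 to 8 rows; each row shifts and turns the commanded pose from where the row before left it, along the tool's axes as they then stand; what a row does not reach is not made up. A row lasts 1/8 s, in which the tool goes at most 62.5 mm and 10.7 degrees, less where a joint would pass 70% of its speed; a pose out of reach is approached as far as the arm can. A call is refused whole if a number of a shift passes 62.5 or a number of a turn 10.7, either way. A call with a gripper value outside its range is refused whole. The fingers move at their own pace and stop on an object; "force" is the grip in N (left out, the last holds). Time passes only in rows, so rows that do not move let the fingers close. It gives the time, the measured TCP pose, the force and the opening at its end, in the units of the state.
- sense(): the state, without advancing time (a new reading comes with each control period).
- grab_frame(name): name is "side" or "top"; returns the picture (420x560x3 uint8, blue, green, red); there is no depth.
- get_calibration(name): a dict with "intrinsics" (3x3 intrinsics, pixels), "world_to_cam" (4x4, takes a point from world to camera coordinates). Camera axes: x right, y down, z forward; pixel columns grow to the right and rows downward; lengths in mm; the calibration is good to about 2 mm. A picture is of the moment at which its call begins. get_calibration takes no time and is no camera call.
- sign_off(): hands the job in, once; it reports no verdict.
Trained networks look in the newest picture that a camera, given by its name, has taken for a name from the list of things; names that differ only in an ending like _2 or _b are one class to them, and where a whole thing is asked for, a point or a joint stands for the part that bears it (a point fixed in the world has none). Each returns a list of dicts, best first, with "conf" (0 to 1); they miss things now and then, are a little off and sometimes report something else, mostly with a low value. They report only what shows in the picture. A call takes as long as a camera call.
- boxes_of(camera, thing): "centre" ([x, y, z] in mm, in the coordinates of the camera as it stood for that picture, good to about 4 mm: the middle of the surface that is visible of it).
- trace(camera, thing): "mask" (420x560 bool, what is visible of it).
The state is a dict: "clock": time; "qpos": joint angles; "qvel": joint speeds; "joint_efforts": joint torques, N m; "eef_pos": TCP position; "tcp_rot": TCP orientation; "contact_force": force on the tool from outside, world axes, zero at the start; "wrist_torque": the same for the moment, N m; "opening": opening from 0.0 (shut) to 1.0 (fully open).
Only numpy, scipy, OpenCV 4.12 (cv2) and the standard library are available. Lean on these libraries where they do the work, as an engineer would, in place of code of your own. Each camera call takes 0.05 s, during which the arm holds its last target. There are 200 camera calls.

TASK

Check the height of the thick steel coupling block from the washer rack: pick up the bridge height gauge by its grip, carry it over the block and lower it so that it straddles the block, its legs standing flat on the bench and its sprung foot pushed up by the middle of the block's top. Do not shove the block about or press hard on it, and let go of the gauge only once it stands on the bench, so that it stays there reading the block's height.

Things in the scene. Friction and masses are not known exactly. Their poses are not given: they have to be found in the camera images.
- gauge: Bridge gauge, loose, 0.4-0.8 kg: aluminium beam 140 mm along its x, 30 along y, 58 to 84 mm up, on legs at x = +-64 mm (feet 50 mm along y, 114 mm clear between). Grip: grey square post 30x30 mm on mid-beam, 84 to 130 mm up, faces square to x and y, free above. Sprung foot, 18 mm round, hangs under mid-beam. Origin: at sole level midway between the legs, under grip and foot; z up. Any yaw will do.
- foot (a joint): Slide of the gauge's sprung foot, in m: 0 when it hangs free, its underside 12 mm above the level of the soles; grows as the foot is pushed up, to a stop at 0.032. Standing over a part it reads the part's height less 12 mm. Spring: 0.5 N to start, then 50 N/m.
- block: The coupling block: loose plain steel block 60 mm (x) by 44 mm (y), 34 mm high, two small dark screw heads in its top, 0.5-0.85 kg. Origin: centre of its underside; z up. The thickest part lying there: the others (8 mm flat strip, 22 mm tie bar with square ends, 24 mm round roller) are not to be gauged and lie over 110 mm away, centre to centre.

How it is judged (in metres and radians):
At the end, for the whole second after the job is handed in: The gauge stands by itself at rest, flat on its legs (within 4 mm and 3 degrees) over the block, which lies flat on the bench; the foot's axis is within 15 mm of the block's centre and the foot's joint reads 19.5 to 24.5 mm (value of joint foot between 0.0195 and 0.0245 m and horizontal distance between gauge and block below 0.015 m and height (world z) of each of gauge, block below 0.004 m and angle between each of gauge, block's own z axis and vertical below 0.05 rad and linear speed of each of gauge, block below 0.02 m/s); the robot touches nothing.
It fails at once if the block is shoved more than 25 mm (distance of block from where it was at the start of the episode above 0.025 m).
It fails at once if the gauge presses on the block with more than 20 N (contact force between gauge and block above 20 N).
It fails at once if the gauge is let go more than 12 mm above the bench (height (world z) of gauge above 0.012 m and contact force between the fingers and gauge below 0.05 N).
It also fails if it takes over 40 s, if anything falls off the work surface, if the arm or the gripper's body presses on something with over 40 N, if the wrist force passes 120 N, or if a joint passes its speed limit or range.

## Working session

There is one attempt and no reset: what is moved stays moved. The work goes in short steps, Python scripts to look and compute and a tool call to move; the robot and the scene stay as the last step left them, time stands still between calls to the robot, and variables do not carry over. Pictures are saved under pics/ and viewed, about 8 in all and at most 12, crops included, and the job is handed in when it is done.

Besides the shell and the picture viewer there is one more tool, called after "Call:" in YAML: its name, and indented under it one key for each argument. servo_tool: Moves the arm, as the interface text tells. Its arguments: {"type":"object","properties":{"rows":{"type":"array","items":{"type":"array"}},"force":{"type":"number"}},"required":["rows"]}

```bash
mkdir -p pics; cat > h.py <<'E'
import numpy as np, cv2
from rig import *
def cal(n):
    c=get_calibration(n); return np.array(c["intrinsics"],float),np.array(c["world_to_cam"],float)
def toworld(n,p):
    K,T=cal(n); return (np.linalg.inv(T)@np.r_[p,1])[:3]
def proj(n,P):
    K,T=cal(n); q=np.asarray(P,float)@T[:3,:3].T+T[:3,3]; q=q@K.T; return q[:,:2]/q[:,2:]
def plane(n,uv,z):
    K,T=cal(n); R=T[:3,:3]; c=-R.T@T[:3,3]
    d=np.c_[np.atleast_2d(uv),np.ones(len(np.atleast_2d(uv)))]@np.linalg.inv(K).T@R
    return c+d*((z-c[2])/d[:,2])[:,None]
E
python3 - <<'E'
from h import *
for n in("top","side"):
    cv2.imwrite(f"pics/{n}0.png",grab_frame(n))
    for t in("gauge","block"):
        for b in boxes_of(n,t)[:3]: print(n,t,round(b["conf"],2),toworld(n,b["centre"]).round())
        for i,m in enumerate(trace(n,t)[:2]):
            np.save(f"m_{n}_{t}_{i}.npy",m["mask"]); ys,xs=np.nonzero(m["mask"]); r=cv2.minAreaRect(np.c_[xs,ys].astype(np.float32)); print(n,t,"mask",round(m["conf"],2),len(xs),np.round(cv2.boxPoints(r)).tolist())
    K,T=cal(n); print("cam",n,(-T[:3,:3].T@T[:3,3]).round())
print(sense())
E
```

```text
top gauge 0.79 [478. 262.  84.]
top gauge mask 0.73 1930 [[118.0, 200.0], [157.0, 188.0], [179.0, 262.0], [140.0, 274.0]]
top block 0.65 [ 518. -282.   36.]
top block mask 0.71 799 [[414.0, 197.0], [441.0, 193.0], [445.0, 224.0], [419.0, 227.0]]
cam top [459.   9. 876.]
side gauge 0.7 [477. 257.  73.]
side gauge mask 0.89 1632 [[185.0, 128.0], [242.0, 99.0], [264.0, 142.0], [207.0, 171.0]]
side block 0.75 [ 516. -287.   31.]
side block mask 0.97 993 [[303.0, 331.0], [335.0, 315.0], [348.0, 341.0], [316.0, 357.0]]
cam side [ 314. -612.  852.]
{'clock': 0.5, 'qpos': array([ 1.21059340e+00,  3.53025786e-01,  1.63345546e+00, -2.01449936e-05,
        1.15517078e+00, -2.37121799e-03]), 'qvel': array([ 2.98673031e-04, -1.35256841e-03, -1.41257663e-04, -2.89181865e-03,
       -1.71047871e-03, -6.32335726e-05]), 'joint_efforts': array([-3.27859834e-04, -6.04701734e+01, -3.42176986e+01, -4.74421654e-05,
        2.22163981e-03,  1.90038594e-05]), 'eef_pos': array([218.8837536 , 585.39469695, 231.24108119]), 'tcp_rot': array([-3.14153324e+00,  1.82886096e-05,  2.78376908e+00]), 'contact_force': array([0.38225922, 0.47031094, 0.61187474]), 'wrist_torque': array([ 0.05785928, -0.03521059, -0.02510685]), 'opening': 0.9962876683037789}
```

View pics/top0.png

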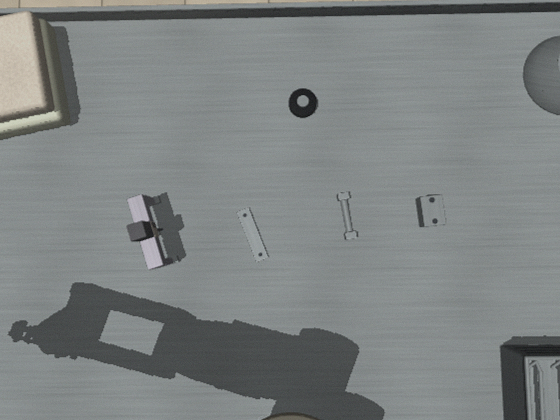

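View pics/side0.png

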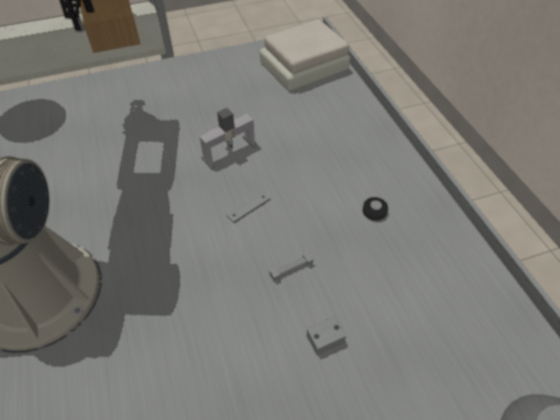

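```bash
cat > fit.py <<'E'
from h import *
from scipy.optimize import minimize
def box(x0,x1,y0,y1,z0,z1): return np.array([[x,y,z] for x in(x0,x1) for y in(y0,y1) for z in(z0,z1)],float)
G=[box(-70,70,-15,15,58,84),box(-15,15,-15,15,84,130),box(-9,9,-9,9,12,58)]+[box(s*63.5-6.5,s*63.5+6.5,-15,15,0,58) for s in(-1,1)]+[box(s*63.5-6.5,s*63.5+6.5,-25,25,0,8) for s in(-1,1)]
B=[box(-30,30,-22,22,0,34)]
def place(P,p): c,s=np.cos(p[2]),np.sin(p[2]); return P@np.array([[c,s,0],[-s,c,0],[0,0,1]])+[p[0],p[1],0]
S=4
def sil(n,parts,p):
    im=np.zeros((420*S,560*S),np.uint8)
    for P in parts:
        q=(proj(n,place(P,p))+.5)*S; cv2.fillConvexPoly(im,cv2.convexHull(np.round(q*16).astype(np.int32)),255,shift=4)
    return cv2.resize(im,(560,420),interpolation=cv2.INTER_AREA)/255.
def fit(parts,masks,p0,yaws):
    def cost(p):
        p=np.array(p); return sum(1-np.minimum(s,m).sum()/np.maximum(s,m).sum() for n,m in masks.items() for s in[sil(n,parts,p)])
    best=None
    for y in yaws:
        x0=np.r_[p0,y]; r=minimize(cost,x0,method="Nelder-Mead",options=dict(initial_simplex=[x0,x0+[8,0,0],x0+[0,8,0],x0+[0,0,.2]],xatol=.05,fatol=1e-4,maxiter=150))
        if best is None or r.fun<best.fun: best=r
    return best.x,best.fun
E
cat > run.py <<'E'
from fit import *
for t,parts,p0 in(("gauge",G,(478,262)),("block",B,(518,-282))):
    M={n:np.load(f"m_{n}_{t}_0.npy").astype(float) for n in("top","side")}
    for k in(M,{"top":M["top"]},{"side":M["side"]}):
        p,f=fit(parts,k,p0,np.arange(4)*np.pi/4); print(t,list(k),p.round(2),round(f,3))
        if len(k)==2: P=p
    for n in M:
        im=cv2.imread(f"pics/{n}0.png"); c=proj(n,[[*P[:2],40]])[0].astype(int); u0=c-50
        im=cv2.resize(im[u0[1]:u0[1]+100,u0[0]:u0[0]+100],None,fx=4,fy=4,interpolation=cv2.INTER_CUBIC)
        for b in parts[:2] : 
            for z in ((0,1,2,3,4,5,6,7),): 
                q=(proj(n,place(b,P))+.5-u0)*4
                for i in range(8):
                    for j in(1,2,4):
                        if not i&j: cv2.line(im,tuple(q[i].astype(int).tolist()),tuple(q[i|j].astype(int).tolist()),(0,0,255),1)
        cv2.imwrite(f"pics/o_{n}_{t}.png",im)
r=[cv2.imread(f"pics/o_{n}_{t}.png") for t in("gauge","block") for n in("top","side")]
cv2.imwrite("pics/ov.png",cv2.resize(np.vstack([np.hstack(r[:2]),np.hstack(r[2:])]),(600,600)))
E
python3 run.py
```

```text
Traceback (most recent call last):
  File "run.py", line 5, in <module>
    p,f=fit(parts,k,p0,np.arange(4)*np.pi/4); print(t,list(k),p.round(2),round(f,3))
        ~~~^^^^^^^^^^^^^^^^^^^^^^^^^^^^^^^^^
  File "fit.py", line 18, in fit
    x0=np.r_[p0,y]; r=minimize(cost,x0,method="Nelder-Mead",options=dict(initial_simplex=[x0,x0+[8,0,0],x0+[0,8,0],x0+[0,0,.2]],xatol=.05,fatol=1e-4,maxiter=150))
                      ~~~~~~~~^^^^^^^^^^^^^^^^^^^^^^^^^^^^^^^^^^^^^^^^^^^^^^^^^^^^^^^^^^^^^^^^^^^^^^^^^^^^^^^^^^^^^^^^^^^^^^^^^^^^^^^^^^^^^^^^^^^^^^^^^^^^^^^^^^^^
  File "fit.py", line 15, in cost
    p=np.array(p); return sum(1-np.minimum(s,m).sum()/np.maximum(s,m).sum() for n,m in masks.items() for s in[sil(n,parts,p)])
                          ~~~^^^^^^^^^^^^^^^^^^^^^^^^^^^^^^^^^^^^^^^^^^^^^^^^^^^^^^^^^^^^^^^^^^^^^^^^^^^^^^^^^^^^^^^^^^^^^^^^^
  File "fit.py", line 15, in <genexpr>
    p=np.array(p); return sum(1-np.minimum(s,m).sum()/np.maximum(s,m).sum() for n,m in masks.items() for s in[sil(n,parts,p)])
                                                                                                              ~~~^^^^^^^^^^^
  File "fit.py", line 11, in sil
    q=(proj(n,place(P,p))+.5)*S; cv2.fillConvexPoly(im,cv2.convexHull(np.round(q*16).astype(np.int32)),255,shift=4)
       ~~~~^^^^^^^^^^^^^^
  File "h.py", line 8, in proj
    K,T=cal(n); q=np.asarray(P,float)@T[:3,:3].T+T[:3,3]; q=q@K.T; return q[:,:2]/q[:,2:]
        ~~~^^^
  File "h.py", line 4, in cal
    c=get_calibration(n); return np.array(c["intrinsics"],float),np.array(c["world_to_cam"],float)
ValueError: time passes only in moves, steps and waits
```

Cache the calibration (too many calls to it).

```bash
sed -i 's/^def cal(n)/import functools\n@functools.cache\ndef cal(n)/' h.py; time python3 run.py
```

```text
gauge ['top', 'side'] [480.23 268.85   3.44] 0.139
gauge ['top'] [4.8104e+02 2.6892e+02 3.0000e-01] 0.056
gauge ['side'] [479.67 269.53   3.46] 0.072
block ['top', 'side'] [ 5.1749e+02 -2.8512e+02  1.0000e-01] 0.134
block ['top'] [ 5.1758e+02 -2.8573e+02  1.0000e-01] 0.075
block ['side'] [ 5.1729e+02 -2.8442e+02  1.1000e-01] 0.054
real	0m16.603s
user	0m21.009s
sys	0m9.287s
```

View pics/ov.png

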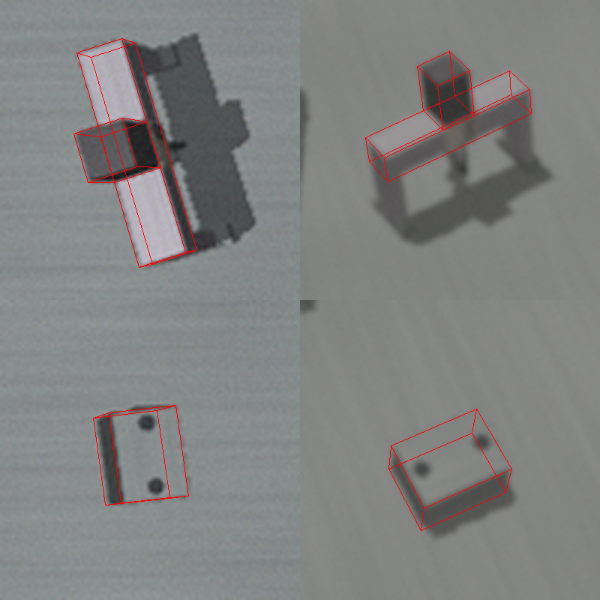

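Call:
servo_tool:
  rows:
    - [85, [0, 0, 0], [0, 0, -9.4]]
    - [85, [0, 0, 0], [0, 0, -9.4]]
    - [85, [0, 0, 0], [0, 0, -9.4]]
    - [85, [0, 0, 0], [0, 0, -9.4]]
    - [85, [0, 0, 0], [0, 0, 0]]

```text
clock: 1.12
eef_pos: [218.9, 585.4, 231.3]
tcp_rot: [3.142, 0.0, -2.844]
contact_force: [0.1, -0.1, 0.5]
opening: 1.0
```

```bash
cat >> h.py <<'E'
from scipy.spatial.transform import Rotation as Ro
def need(target,yaw=None):
    s=sense(); R=Ro.from_euler("xyz",s["tcp_rot"])
    print("t",s["clock"],"pos",s["eef_pos"].round(1),"rot",s["tcp_rot"].round(4),"q",s["qpos"].round(2),"F",s["contact_force"].round(1),"op",round(s["opening"]*85.4,1))
    print("tool shift",R.inv().apply(np.array(target)-s["eef_pos"]).round(1), end=" ")
    if yaw is not None: print("turn deg",np.degrees((R.inv()*Ro.from_euler("xyz",[np.pi,0,yaw])).as_rotvec()).round(2))
E
python3 -c "
from h import *
need([480.4,268.9,231.3],3.44)"
```

```text
t 1.125 pos [218.9 585.4 231.3] rot [ 3.1416  0.     -2.8441] q [ 1.21  0.35  1.63 -0.    1.16 -0.66] F [ 0.1 -0.1  0.5] op 85.4
tool shift [-157.3 -379.3    0. ] turn deg [ 0.    0.   -0.06]
```

Call:
servo_tool:
  rows:
    - [85, [-19.7, -47.4, 0], [0, 0, 0]]
    - [85, [-19.7, -47.4, 0], [0, 0, 0]]
    - [85, [-19.7, -47.4, 0], [0, 0, 0]]
    - [85, [-19.7, -47.4, 0], [0, 0, 0]]
    - [85, [-19.7, -47.4, 0], [0, 0, 0]]
    - [85, [-19.7, -47.4, 0], [0, 0, 0]]
    - [85, [-19.7, -47.4, 0], [0, 0, 0]]
    - [85, [-19.4, -47.5, 0], [0, 0, 0]]

```text
clock: 2.12
eef_pos: [481.8, 267.8, 231.5]
tcp_rot: [3.141, 0.001, -2.848]
contact_force: [0.8, 0.3, -0.7]
opening: 0.996
```

Call:
servo_tool:
  rows:
    - [85, [0, 0, 40], [0, 0, 0]]
    - [85, [0, 0, 40], [0, 0, 0]]
    - [85, [0, 0, 0], [0, 0, 0]]

```text
clock: 2.5
eef_pos: [479.0, 267.9, 149.0]
tcp_rot: [-3.14, -0.005, -2.847]
contact_force: [-0.1, 0.5, 0.6]
opening: 0.995
```

```bash
python3 -c "
from h import *
need([480.4,268.9,90],3.44)
a=grab_frame('top');b=grab_frame('side')
def crop(n,im):
    c=proj(n,[[480,269,100]])[0].astype(int); x,y=np.maximum(c-60,0); return cv2.resize(im[y:y+120,x:x+120],(400,400))
cv2.imwrite('pics/g1.png',np.hstack([crop('top',a),crop('side',b)]))"
```

```text
t 2.5 pos [479.  267.9 149. ] rot [-3.1405 -0.0055 -2.8468] q [ 0.51  0.33  1.87  0.    0.94 -1.36] F [-0.1  0.5  0.6] op 85.0
tool shift [-2.   0.6 58.9] turn deg [-0.06 -0.31 -0.2 ]
```

View pics/g1.png

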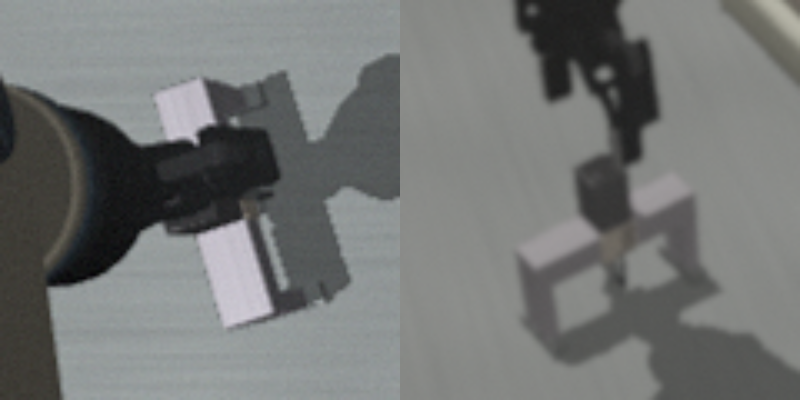

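The open jaws stand either side of the post (about (230,180) in the left crop), square to the beam. I'll go down.

Call:
servo_tool:
  rows:
    - [85, [0, 0, 20], [0, 0, 0]]
    - [85, [0, 0, 20], [0, 0, 0]]
    - [85, [0, 0, 19], [0, 0, 0]]
    - [85, [0, 0, 0], [0, 0, 0]]
    - [85, [0, 0, 0], [0, 0, 0]]

```text
clock: 3.22
eef_pos: [481.8, 269.9, 94.0]
tcp_rot: [3.141, 0.002, -2.843]
contact_force: [-0.6, 0.4, 0.1]
opening: 0.996
```

```bash
python3 -c "
from h import *
need([480.4,268.9,90],3.44)"
```

```text
t 3.225 pos [481.8 269.9  94. ] rot [ 3.1411e+00  2.4000e-03 -2.8434e+00] q [ 0.51  0.41  1.9  -0.    0.82 -1.36] F [-0.6  0.4  0.1] op 85.0
tool shift [ 1.6 -0.5  4. ] turn deg [ 0.03  0.14 -0.01]
```

Call:
servo_tool:
  rows:
    - [85, [0, 0, 2], [0, 0, 0]]
    - [20, [0, 0, 0], [0, 0, 0]]
    - [20, [0, 0, 0], [0, 0, 0]]
    - [20, [0, 0, 0], [0, 0, 0]]
    - [20, [0, 0, 0], [0, 0, 0]]
    - [20, [0, 0, 0], [0, 0, 0]]
    - [20, [0, 0, 0], [0, 0, 0]]
    - [20, [0, 0, 0], [0, 0, 0]]
  force: 60

```text
clock: 4.22
eef_pos: [480.8, 269.0, 90.4]
tcp_rot: [-3.141, 0.0, -2.843]
contact_force: [-1.0, -2.2, 5.5]
opening: 0.342
```

```bash
python3 -c "
from h import *
need([480.4,268.9,90],3.44)"
```

```text
t 4.225 pos [480.8 269.   90.4] rot [-3.1414e+00  1.0000e-04 -2.8430e+00] q [ 0.51  0.42  1.91 -0.    0.82 -1.36] F [-1.  -2.2  5.5] op 29.2
tool shift [ 0.5 -0.   0.4] turn deg [-0.01  0.    0.01]
```

Call:
servo_tool:
  rows:
    - [20, [0, 0, -10], [0, 0, 0]]
    - [20, [0, 0, -20], [0, 0, 0]]
    - [20, [0, 0, -20], [0, 0, 0]]
    - [20, [0, 0, -20], [0, 0, 0]]
    - [20, [0, 0, 0], [0, 0, -5.7]]
    - [20, [0, 0, 0], [0, 0, 0]]
    - [20, [0, 0, 0], [0, 0, 0]]

```text
clock: 5.1
eef_pos: [480.3, 269.0, 159.9]
tcp_rot: [3.142, -0.001, -2.746]
contact_force: [0.1, -0.6, -5.1]
opening: 0.346
```

```bash
python3 -c "
from h import *
need([517.5,-285.1,160.4],3.24)"
```

```text
t 5.1 pos [480.3 269.  159.9] rot [ 3.1415e+00 -1.1000e-03 -2.7458e+00] q [ 0.51  0.32  1.86  0.    0.96 -1.46] F [ 0.1 -0.6 -5.1] op 29.5
tool shift [ 1.793e+02 -5.256e+02 -3.000e-01] turn deg [-1.000e-02 -6.000e-02  1.704e+01]
```

Call:
servo_tool:
  rows:
    - [20, [0, 0, 0], [0, 0, 8.5]]
    - [20, [0, 0, 0], [0, 0, 8.5]]
    - [20, [0.5, -15, 0], [0, 0, 0]]
    - [20, [0.9, -30, 0], [0, 0, 0]]
    - [20, [1.4, -45, 0], [0, 0, 0]]
    - [20, [1.4, -45, 0], [0, 0, 0]]
    - [20, [1.4, -45, 0], [0, 0, 0]]
    - [20, [1.4, -45, 0], [0, 0, 0]]

```text
clock: 6.1
eef_pos: [496.0, 42.5, 160.2]
tcp_rot: [-3.141, -0.0, -3.038]
contact_force: [0.7, -0.0, -4.2]
opening: 0.343
```

Call:
servo_tool:
  rows:
    - [20, [1.4, -45, 0], [0, 0, 0]]
    - [20, [1.4, -45, 0], [0, 0, 0]]
    - [20, [1.4, -45, 0], [0, 0, 0]]
    - [20, [1.4, -45, 0], [0, 0, 0]]
    - [20, [1.4, -45, 0], [0, 0, 0]]
    - [20, [1.4, -45, 0], [0, 0, 0]]
    - [20, [0.9, -30, 0], [0, 0, 0]]
    - [20, [0.8, -20, 0], [0, 0, 0]]

```text
clock: 7.1
eef_pos: [518.0, -276.5, 160.0]
tcp_rot: [3.141, -0.001, -3.04]
contact_force: [-0.4, 0.9, -4.4]
opening: 0.345
```

Call:
servo_tool:
  rows:
    - [20, [0, -6, 0], [0, 0, 0]]
    - [20, [0, 0, 0], [0, 0, 0]]
    - [20, [0, 0, 0], [0, 0, 0]]

```text
clock: 7.48
eef_pos: [519.3, -279.7, 160.2]
tcp_rot: [3.141, -0.0, -3.039]
contact_force: [0.2, 1.3, -4.8]
opening: 0.341
```

```bash
cat > chk.py <<'E'
from fit import *
import sys
need([517.5,-285.1,90.4],3.24)
ims=[]
for n in("top","side"):
    im=grab_frame(n)
    c=proj(n,[[517,-285,60]])[0].astype(int); x,y=np.maximum(c-60,0); ims.append(cv2.resize(im[y:y+120,x:x+120],(400,400)))
    for t in("gauge","block"):
        for m in trace(n,t)[:1]: np.save(f"c_{n}_{t}.npy",m["mask"]); print(n,t,round(m["conf"],2),m["mask"].sum())
cv2.imwrite(sys.argv[1],np.hstack(ims))
E
python3 chk.py pics/p1.png
```

```text
t 7.475 pos [ 519.3 -279.7  160.2] rot [ 3.1411e+00 -4.0000e-04 -3.0393e+00] q [-0.5   0.38  1.77  0.    0.99 -2.17] F [ 0.2  1.3 -4.8] op 29.1
tool shift [ 2.3 -5.2 69.8] turn deg [ 0.03 -0.02  0.22]
top gauge 0.68 1595
top block 0.77 661
side gauge 0.86 1849
side block 0.78 955
```

View pics/p1.png

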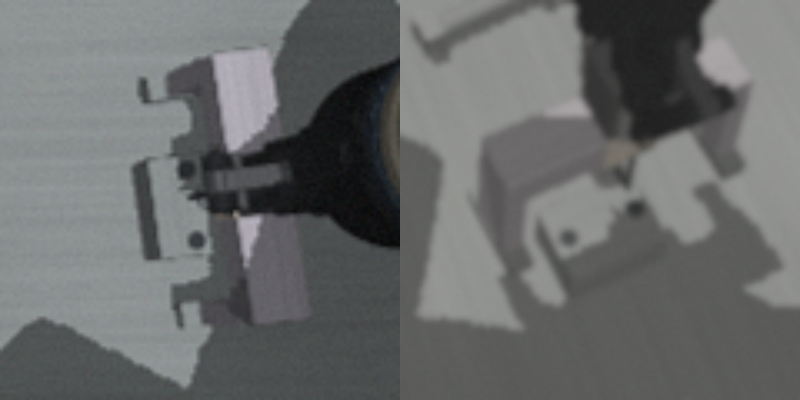

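Gauge at left crop (240,190), aligned over the block (185,210) apart from parallax, still 70 mm up. I'll correct 2/−5 mm, then lower.

Call:
servo_tool:
  rows:
    - [20, [2.3, -5.2, 0], [0, 0, 0.2]]
    - [20, [0, 0, 15], [0, 0, 0]]
    - [20, [0, 0, 15], [0, 0, 0]]
    - [20, [0, 0, 10], [0, 0, 0]]
    - [20, [0, 0, 0], [0, 0, 0]]
    - [20, [0, 0, 0], [0, 0, 0]]

```text
clock: 8.52
eef_pos: [517.9, -286.2, 120.4]
tcp_rot: [-3.141, 0.0, -3.044]
contact_force: [-0.0, 0.7, -4.6]
opening: 0.347
```

```bash
python3 -c "
from h import *
need([517.5,-285.1,90.4],3.24)"
```

```text
t 8.525 pos [ 517.9 -286.2  120.4] rot [-3.1415e+00  2.0000e-04 -3.0438e+00] q [-0.51  0.43  1.8   0.    0.91 -2.18] F [-0.   0.7 -4.6] op 29.6
tool shift [ 0.3  1.2 30. ] turn deg [-0.01  0.01 -0.03]
```

Call:
servo_tool:
  rows:
    - [20, [0, 1, 8], [0, 0, 0]]
    - [20, [0, 0, 8], [0, 0, 0]]
    - [20, [0, 0, 6], [0, 0, 0]]
    - [20, [0, 0, 4], [0, 0, 0]]
    - [20, [0, 0, 0], [0, 0, 0]]
    - [20, [0, 0, 0], [0, 0, 0]]

```text
clock: 9.28
eef_pos: [517.5, -285.1, 94.4]
tcp_rot: [3.141, -0.0, -3.044]
contact_force: [0.9, 1.4, -3.6]
opening: 0.34
```

Call:
servo_tool:
  rows:
    - [20, [0, 0, 1], [0, 0, 0]]
    - [20, [0, 0, 1], [0, 0, 0]]
    - [20, [0, 0, 1], [0, 0, 0]]
    - [20, [0, 0, 0], [0, 0, 0]]
    - [20, [0, 0, 0], [0, 0, 0]]

```text
clock: 9.9
eef_pos: [517.5, -285.1, 91.2]
tcp_rot: [3.141, -0.0, -3.044]
contact_force: [0.6, 1.4, -3.0]
opening: 0.343
```

```bash
python3 -c "
from h import *
need([517.5,-285.1,90.4],3.24)"
```

```text
t 9.9 pos [ 517.5 -285.1   91.2] rot [ 3.1414e+00 -2.0000e-04 -3.0438e+00] q [-0.51  0.47  1.82  0.    0.86 -2.17] F [ 0.6  1.4 -3. ] op 29.3
tool shift [-0.   0.   0.8] turn deg [ 0.01 -0.01 -0.04]
```

The force has gone from −4.7 to −3.0 N, which matches the foot spring. There is no bench contact yet.

Call:
servo_tool:
  rows:
    - [20, [0, 0, 0.7], [0, 0, 0]]
    - [20, [0, 0, 0.6], [0, 0, 0]]
    - [20, [0, 0, 0], [0, 0, 0]]
    - [20, [0, 0, 0], [0, 0, 0]]

```text
clock: 10.4
eef_pos: [517.5, -285.2, 90.4]
tcp_rot: [-3.141, 0.0, -3.044]
contact_force: [-3.7, 0.2, 6.5]
opening: 0.346
```

```bash
python3 chk.py pics/p2.png
```

```text
t 10.4 pos [ 517.5 -285.2   90.4] rot [-3.1415e+00  1.0000e-04 -3.0439e+00] q [-0.51  0.47  1.82 -0.    0.86 -2.17] F [-3.7  0.2  6.5] op 29.6
tool shift [0.  0.2 0. ] turn deg [-0.01  0.   -0.04]
top gauge 0.57 1326
top block 0.53 299
side gauge 0.69 1497
side block 0.7 489
```

View pics/p2.png

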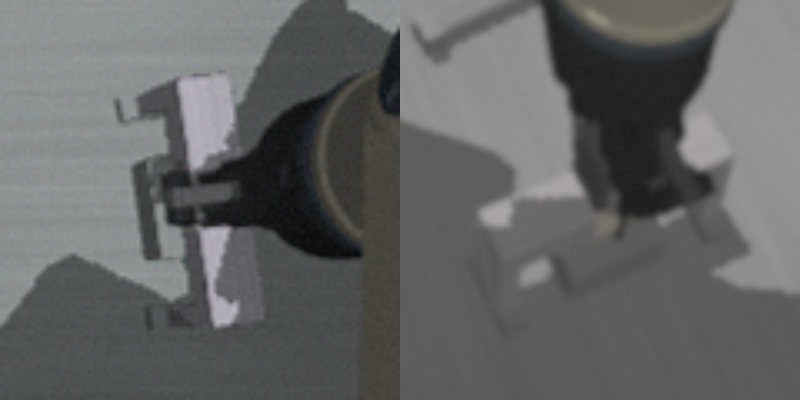

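It straddles the block with its feet on the bench: the force flipped to +6.5 N and the TCP is at the original standing height of 90.4. Now to release and rise.

Call:
servo_tool:
  rows:
    - [85, [0, 0, 0], [0, 0, 0]]
    - [85, [0, 0, 0], [0, 0, 0]]
    - [85, [0, 0, 0], [0, 0, 0]]
    - [85, [0, 0, 0], [0, 0, 0]]
    - [85, [0, 0, 0], [0, 0, 0]]
    - [85, [0, 0, 0], [0, 0, 0]]

```text
clock: 11.45
eef_pos: [517.6, -285.2, 90.0]
tcp_rot: [-3.142, 0.0, -3.044]
contact_force: [0.5, -0.0, -0.0]
opening: 0.995
```

Call:
servo_tool:
  rows:
    - [85, [0, 0, -10], [0, 0, 0]]
    - [85, [0, 0, -25], [0, 0, 0]]
    - [85, [0, 0, -40], [0, 0, 0]]
    - [85, [0, 0, -40], [0, 0, 0]]
    - [85, [0, 40, 0], [0, 0, 0]]
    - [85, [0, 60, 0], [0, 0, 0]]
    - [85, [0, 60, 0], [0, 0, 0]]
    - [85, [0, 40, 0], [0, 0, 0]]

```text
clock: 12.45
eef_pos: [497.6, -84.0, 205.8]
tcp_rot: [3.142, 0.001, -3.043]
contact_force: [0.1, 0.1, -0.1]
opening: 0.999
```

```bash
python3 chk.py pics/p3.png; python3 - <<'E'
from fit import *
for n in("top","side"):
    M={n:np.load(f"c_{n}_gauge.npy").astype(float)}
    print(n,"gauge",fit(G,M,(517,-285),[0.,.2]))
E
```

```text
t 12.45 pos [497.6 -84.  205.8] rot [ 3.1415e+00  8.0000e-04 -3.0431e+00] q [-0.17  0.19  1.91  0.    1.03 -1.84] F [ 0.1  0.1 -0.1] op 85.3
tool shift [   0.  -202.1  115.4] turn deg [0.   0.05 0.  ]
side gauge 0.83 2222
side block 0.88 480
top gauge (array([ 5.17325054e+02, -2.84655121e+02,  8.74758141e-02]), np.float64(0.3627150779731715))
side gauge (array([ 5.17525178e+02, -2.84094228e+02,  1.09836003e-01]), np.float64(0.08914120082281696))
```

View pics/p3.png

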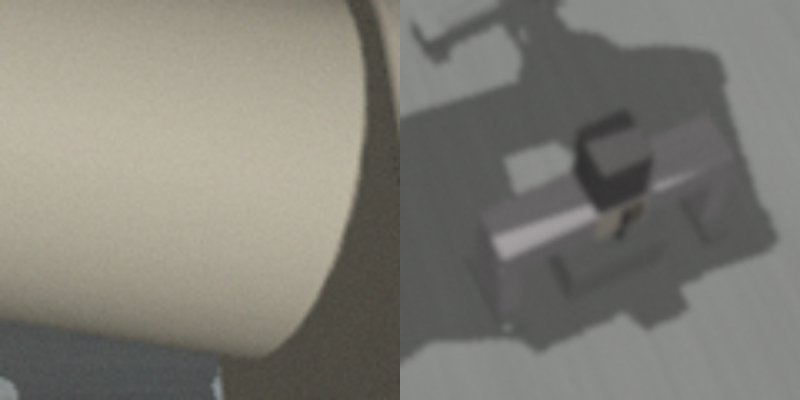

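The side view shows the gauge upright over the block. It fits at (517.5, −284.1), and the same camera put the block at (517.3, −284.4) before. The top view is blocked by the arm, so its gauge number comes from an old mask and I'm ignoring it.

```bash
python3 -c "
from rig import *
print(sign_off())"
```

```text
the job is handed in; nothing more can be done
None
```

I picked up the bridge gauge by its grip, lowered it over the coupling block, let go once it stood on the bench, moved the arm clear and handed the job in at about 12.5 s. `sign_off()` gives no verdict.

- **Position:** in the side view after release, the gauge fits at (517.5, −284.1) mm with yaw 0.11 rad. The same camera put the block at (517.3, −284.4) mm before the placing, so the two centres are well under 1 mm apart.
- **Standing on the bench:** the vertical force on the wrist went from −4.7 N to −3.0 N as the foot spring took load, which fits about 22 mm of foot travel. It then flipped to +6.5 N when the legs touched the bench, with the tool at 90.4 mm, the same height as when it gripped the standing gauge.
- **Not checked:** the arm blocked the top camera after release, so the top view confirms nothing about the final position. I did not read the foot joint directly. I also did not re-measure the block's position after placing; in the side view it showed no visible shift.

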